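# Pop open the touch-latch gift case

### The job

Make the wide presentation case ready for packing: press down on the front of its closed lid with the fingertips so that the touch catch lets go, take the fingers away so that the lid springs ajar by itself, then push the lid on up with the outside of the fingers until it stands upright and stays there. Do not pinch the lid, keep the small case shut, and leave the bottles and boxes around standing where they are.

Things in the scene. Friction and masses are not known exactly. Their poses are not given: they have to be found in the camera images.
- wide: the wide presentation case, fixed to the bench: mustard box 130 mm deep (x) by 200 mm wide (y), walls 55 mm tall, with a flat pale lid whose top is 75 mm above the bench when closed. Origin at the centre of its underside; its x axis points from the front (brass tab, towards the robot) to the hinged back, y to its left, z up
- wide_lid (a joint): lid angle of the wide case in rad: 0 closed and latched, down to -0.055 when its front is pressed in, about 0.55 when sprung ajar, 1.57 upright, 1.75 at its stop. Pressing the middle of the front down takes about 8 N; the catch lets go once the front has sunk about 4 mm (it stops at 6 mm), and the lid springs up only when the fingers leave. Once ajar the stiff hinge keeps the lid wherever it is left; pushing it on up takes under 10 N at the front edge
- wide_press (a point): point on top of the wide case's lid, mid-width, 20 mm behind the front edge: the place to press. Its axes turn with the lid; with the lid closed its z is up and its x points to the back
- wide_edge (a point): middle of the lower front edge of the wide case's lid, 128 mm from the hinge line; with the lid ajar this edge is lifted and the fingers can push it up and back from the robot's side. The lid is 12 mm thick; a catch post hangs 28 mm below it near its right front corner, 17 mm behind the edge and 75 mm to the right of the middle, and the rest of the underside is flat
- wide_hinge (a point): middle of the hinge line of the wide case's lid, at the height of the lid's underside, 63 mm above the bench; the line runs along the case's y axis
- wide_pad: the thin top pad of the wide case's lid, 116 x 190 x 4 mm, which gives up to 1 mm under a finger; origin as wide_hinge, axes those of the case when closed
- small: the small presentation case, fixed, not to be opened: same kind, 110 mm deep by 120 mm wide, lid top 75 mm above the bench. Origin at the centre of its underside, axes as for the wide case
- small_lid (a joint): lid angle of the small case in rad, 0 closed; it has the same touch catch and must stay shut
- scent_front: loose amber glass scent bottle with a square glass stopper, 48 mm across, 90 mm tall, standing in front of the wide case's left front corner; origin at the centre of its foot
- scent_mid: loose amber scent bottle with a square glass stopper, 44 mm across, 90 mm tall, standing between or just beyond the two cases; origin at the centre of its foot
- spray: loose slim amber spray bottle, 36 mm across, 115 mm tall; origin at the centre of its foot
- stopper: loose glass stopper standing on the bench, 36 mm across, 40 mm tall; origin at the centre of its foot
- giftbox: loose empty open gift box, 100 x 85 x 45 mm; origin at the centre of its underside
- jar: loose glass jar with a metal cap, 60 mm across, 65 mm tall; origin at the centre of its foot
- carton: loose flat white carton, 60 x 90 x 35 mm; origin at the centre of its underside

How it is judged:
On the way, in this order (a step that is already met when the one before it is completed fails the run):
1. the front of the wide case's lid is pressed in (value of joint wide_lid below -0.02 rad), for 0.05 s.
2. the fingers are off the lid and it has sprung ajar (value of joint wide_lid between 0.3 and 1 rad and contact force between the fingers and wide below 0.05 N), for 0.2 s.
At the end, for the whole second after the job is handed in: the wide case's lid stands upright (1.35 rad or more) and at rest, the small case's lid is shut (under 0.05 rad), and every loose thing stands upright within 40 mm of where it was (value of joint wide_lid above 1.35 rad and velocity of joint wide_lid between -0.1 and 0.1 rad/s and value of joint small_lid below 0.05 rad and distance of each of scent_front, scent_mid, spray, stopper, giftbox, jar, carton from where it was at the start of the episode below 0.04 m and angle between each of scent_front, scent_mid, spray, stopper, giftbox, jar, carton's own z axis and vertical below 0.3 rad); the robot touches nothing.
It fails at once if the wide case's lid is raised in a pinch (fingers press on its top pad while it stands beyond ajar, over 0.7 rad) (value of joint wide_lid above 0.7 rad and contact force between the fingers and wide_pad above 3 N).
It fails at once if the small case is opened (value of joint small_lid above 0.1 rad).
It fails at once if a bottle or box is knocked over, shifted 40 mm or lifted (distance of any of scent_front, scent_mid, spray, stopper, giftbox, jar, carton from where it was at the start of the episode above 0.04 m or angle between any of scent_front, scent_mid, spray, stopper, giftbox, jar, carton's own z axis and vertical above 0.6 rad).
It also fails if it takes over 48 s, if anything falls off the work surface, if the arm or the gripper's body presses on something with over 40 N, if the wrist force passes 120 N, or if a joint passes its speed limit or range.

### The arm

A 6-joint arm with a two-finger parallel gripper is mounted at the origin on the work surface. World frame = base frame: x ahead of the robot, y to its left, z up, the work surface at z = 0. Lengths are in m, angles in rad, forces in N, time in s.
With the tool pointing down it reaches from about 0.3 to 1 m from the base axis. Payload 5.1 kg.
Tool frame: the origin (TCP) lies on the centre line of the jaws, within the pads' length; the fingertips stand 11 mm ahead of it and the grasp point (between the pads) lies 8 mm behind it (ctrl.tip_reach is the distance from the TCP to the fingertips, in m); z points along the fingers, y is the line along which they close (so a half turn about z gives the same grasp; the last joint's range is limited). The gripper opens to 95 mm and grips with 3 to 60 N. Pads are 20 mm wide; open, the fingers measure 119 mm over their backs; the gripper's body (75 mm by 180 mm) begins 59 mm behind the grasp point.
Start: joints at [-1.342, 0.124, 1.65, -0, 1.367, -0.083], TCP at [0.199, -0.619, 0.226] pointing down, gripper open.
Joint ranges: [-2.61, 2.61], [-1.02, 2.33], [0.03, 2.71], [-1.35, 4.49], [0.32, 2.68], [-2.91, 2.91]. Speed limits (rad/s): [2.57, 2.57, 3.14, 3.14, 3.14, 3.14].

### API

Orientations are given as a unit quaternion [x, y, z, w].
In Python, from workcell import ctrl gives the robot as it stands.
- The arm moves only by the tool play_rows, never from a script. Its argument "rows" is a list of rows, each a list of 6 numbers: the shift along the tool's x, y, z normalised to -1 to 1, where 1 is 0.025 m, then the turn, a rotation vector about the tool's x, y, z normalised to -1 to 1, where 1 is 0.08 rad. In form: [[x, y, z, rx, ry, rz], ...]. A call has 1 to 20 rows; each row shifts and turns the commanded pose from where the row before left it, along the tool's axes as they then stand; what a row does not reach is not made up. A row lasts 1/12 s, in which the tool goes at most 41.7 mm and 7.16 degrees, less where a joint would pass 70% of its speed; a pose out of reach is approached as far as the arm can. A call with a number of a shift or a turn outside -1 to 1 is refused whole. A call with a gripper value outside its range is refused whole. "jaw" is the opening, from -1 (shut) to 1 (fully open), set as the call begins (left out, the last holds). The fingers move at their own pace and stop on an object; the grip force is fixed at half the most. Time passes only in rows, so rows that do not move let the fingers close. It gives the time, the measured TCP pose, the force, the opening and the grip force at its end, in the units of the state.
- ctrl.observe(): the state, without advancing time (a new reading comes with each control period).
- ctrl.get_image(name): name is "scene" or "top" or "wrist"; returns a dict with "img" (420x560x3 uint8, blue, green, red), "fx", "fy", "cx", "cy" (pixels), "R" (3x3) and "t" (3): a world point X has camera coordinates R X + t; the wrist camera has in their place "T_tool_cam" (4x4, takes a point from camera to tool coordinates, whose origin is the TCP and whose axes are the flange's). Camera axes: x right, y down, z forward; pixel columns grow to the right and rows downward; lengths in m; the calibration is good to about 2 mm. A picture is of the moment at which its call begins: read the wrist's pose just before it. There is no depth.
- ctrl.job_done(): hands the job in; it is judged then, once.
Trained networks look in the newest picture that a camera, given by its name, has taken for a name from the list of things; names that differ only in an ending like _2 or _b are one class to them, and where a whole thing is asked for, a point or a joint stands for the part that bears it (a point fixed in the world has none). Each returns a list of dicts, best first, with "conf" (0 to 1); they miss things now and then, are a little off and sometimes report something else, mostly with a low value. They report only what shows in the picture. A call takes as long as a camera call.
- ctrl.silhouettes(camera, query): "mask" (420x560 bool, what is visible of it) and "extent" ([centre column, centre row, width, height] in pixels, round what is visible of it).
The state is a dict: "clock": time; "q": joint angles; "joint_vel": joint speeds; "effort": joint torques, N m; "position": TCP position; "eef_rot": TCP orientation; "ft_force": force on the tool from outside, world axes, zero at the start; "wrist_torque": the same for the moment, N m; "width": opening from 0.0 (shut) to 1.0 (fully open); "grasp_force": force on a finger pad.
Only numpy, scipy, OpenCV 4.12 (cv2) and the standard library are available. Lean on these libraries where they do the work, as an engineer would, in place of code of your own. Each camera call takes 0.05 s, during which the arm holds its last target. There are 200 camera calls.

## Working session

There is one attempt and no reset: what is moved stays moved. The work goes in short steps, Python scripts to look and compute and a tool call to move; the robot and the scene stay as the last step left them, time stands still between calls to the robot, and variables do not carry over. Pictures are saved under pics/ and viewed, at most 10 in all, crops included, and the job is handed in when it is done.

Besides the shell and the picture viewer there is one more tool, called after "Call:" as name(argument=value, ...) on one line, values as JSON. play_rows: Moves the arm, as the interface text tells. Its arguments: {"type":"object","properties":{"rows":{"type":"array"},"jaw":{"type":"number"}},"required":["rows"]}

```bash
mkdir -p pics; ls; python3 - <<'E'
from workcell import ctrl
import cv2,numpy as np
s=ctrl.observe();print(s['clock'],s['position'],s['eef_rot'],s['q'],ctrl.tip_reach)
a=ctrl.get_image('scene');b=ctrl.get_image('top')
np.savez('cal.npz',**{f'{n}_{k}':d[k] for n,d in(('s',a),('t',b)) for k in('fx','fy','cx','cy','R','t')})
for d in(a,b):print(-d['R'].T@d['t'],d['fx'])
cv2.imwrite('pics/s.png',a['img']);cv2.imwrite('pics/t.png',b['img'])
for q in['wide','wide_pad','wide_lid','small','scent_front','scent_mid','spray','stopper','giftbox','jar','carton']:
  for c in('top','scene'):
    r=ctrl.silhouettes(c,q)
    print(q,c,[(round(x['conf'],2),np.round(x['extent']).tolist()) for x in r[:2]])
    if r: np.save(f'm_{q}_{c}.npy',r[0]['mask'])
E
```

```text
pics
0.0 [ 0.19924069 -0.61805829  0.22439392] [ 9.87869850e-01  1.55280612e-01 -8.86484085e-05 -1.04082572e-03] [-1.34157291e+00  1.24507164e-01  1.65166011e+00 -2.48594261e-05
  1.36751443e+00 -8.25947153e-02] 0.011
[1.08211127 0.02828424 0.95203388] 510.3954900081354
[0.39903502 0.0181111  1.00550651] 392.43934215922644
wide top [(0.95, [207.0, 194.0, 98.0, 77.0]), (0.61, [204.0, 191.0, 93.0, 70.0])]
wide scene [(0.57, [375.0, 231.0, 114.0, 95.0]), (0.2, [183.0, 202.0, 61.0, 62.0])]
wide_pad top [(0.93, [203.0, 194.0, 94.0, 72.0]), (0.62, [379.0, 295.0, 25.0, 20.0])]
wide_pad scene [(0.43, [266.0, 232.0, 20.0, 30.0])]
wide_lid top [(0.79, [204.0, 192.0, 96.0, 79.0])]
wide_lid scene [(0.56, [378.0, 225.0, 118.0, 86.0])]
small top [(0.18, [154.0, 223.0, 24.0, 18.0])]
small scene [(0.57, [183.0, 198.0, 65.0, 64.0])]
scent_front top [(0.54, [154.0, 224.0, 25.0, 18.0])]
scent_front scene [(0.69, [437.0, 199.0, 25.0, 35.0])]
scent_mid top [(0.56, [298.0, 188.0, 16.0, 20.0])]
scent_mid scene [(0.96, [265.0, 234.0, 18.0, 31.0])]
spray top [(0.74, [379.0, 296.0, 20.0, 20.0])]
spray scene [(0.96, [186.0, 129.0, 22.0, 37.0])]
stopper top [(0.61, [276.0, 280.0, 8.0, 14.0])]
stopper scene [(0.59, [292.0, 155.0, 16.0, 19.0])]
giftbox top [(0.78, [188.0, 120.0, 42.0, 46.0]), (0.47, [275.0, 278.0, 14.0, 12.0])]
giftbox scene [(0.91, [416.0, 322.0, 56.0, 61.0]), (0.57, [183.0, 129.0, 21.0, 39.0])]
jar top [(0.83, [288.0, 134.0, 23.0, 31.0])]
jar scene [(0.8, [278.0, 306.0, 36.0, 36.0])]
carton top [(0.88, [356.0, 130.0, 41.0, 29.0])]
carton scene [(0.8, [186.0, 313.0, 54.0, 47.0])]
```

View pics/t.png

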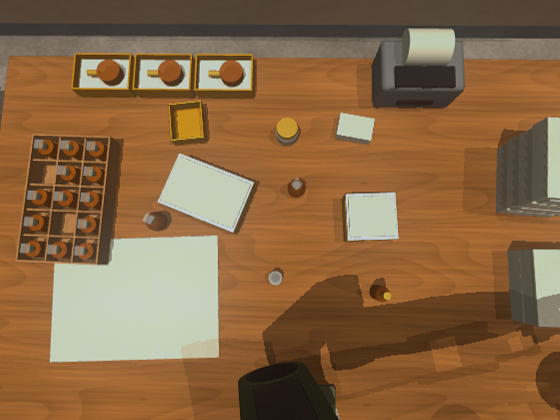

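View pics/s.png

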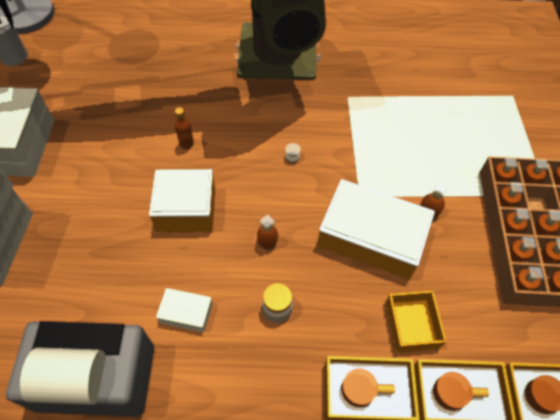

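The top view shows the wide case at (207,194), yawed, with its front edge running from (159,199) to (236,231). scent_front stands at (155,221) by its left front corner, scent_mid at (298,188) and the stopper at (276,278). The scene view agrees.

```bash
cat > h.py <<'E'
import numpy as np,cv2
C=np.load('cal.npz')
def bp(c,uv,z):
    R,t=C[c+'_R'],C[c+'_t'];o=-R.T@t
    d=R.T@np.array([(uv[0]-C[c+'_cx'])/C[c+'_fx'],(uv[1]-C[c+'_cy'])/C[c+'_fy'],1])
    return o+d*(z-o[2])/d[2]
def pr(c,X):
    p=C[c+'_R']@X+C[c+'_t'];return np.array([p[0]/p[2]*C[c+'_fx']+C[c+'_cx'],p[1]/p[2]*C[c+'_fy']+C[c+'_cy']])
E
python3 - <<'E'
from h import *
for f,c,n in(('pics/t.png','t','top'),('pics/s.png','s','scene')):
    im=cv2.imread(f);hsv=cv2.cvtColor(im,cv2.COLOR_BGR2HSV)
    m=cv2.dilate(np.load(f'm_wide_{n}.npy').astype(np.uint8),np.ones((7,7)))
    pale=((hsv[...,1]<70)&(hsv[...,2]>150)&(m>0)).astype(np.uint8)
    k=max(cv2.findContours(pale,0,1)[0],key=cv2.contourArea)
    W=np.array([bp(c,p[0],.075)[:2] for p in k],np.float32)
    r=cv2.minAreaRect(W);print(n,r,cv2.boxPoints(r).round(3).tolist())
for q,u,z in(('scent_front',(154,223),.05),('mid',(298,188),.05),('stopper',(276,279),.03),('giftbox',(188,120),.04),('jar',(288,132),.05),('smallc',(372,217),.075)):print(q,bp('t',u,z).round(3))
E
```

```text
top ((0.5598811507225037, 0.21641290187835693), (0.19856104254722595, 0.13176661729812622), 69.0824966430664) [[0.46299999952316284, 0.1469999998807907], [0.5860000252723694, 0.10000000149011612], [0.6570000052452087, 0.28600001335144043], [0.5339999794960022, 0.3330000042915344]]
scene ((0.5586561560630798, 0.21845278143882751), (0.2001500129699707, 0.1433287113904953), 69.1905517578125) [[0.4560000002384186, 0.15000000596046448], [0.5899999737739563, 0.0989999994635582], [0.6610000133514404, 0.28700000047683716], [0.5270000100135803, 0.3370000123977661]]
scent_front [0.484 0.345 0.05 ]
mid [ 0.577 -0.008  0.05 ]
stopper [0.354 0.042 0.03 ]
giftbox [0.753 0.277 0.04 ]
jar [0.721 0.019 0.05 ]
smallc [ 0.505 -0.184  0.075]
```

Call:
play_rows(rows=[[0,0,0,0,0,0.94],[0,0,0,0,0,0.94],[0,0,0,0,0,0.94],[0,0,0,0,0,0.94],[0,0,0,0,0,0.94],[0,0,0,0,0,0.94],[0,0,0,0,0,0.94],[0,0,0,0,0,0.94],[0,0,0,0,0,0.94],[0,-0.5,0,0,0,0],[0,-1,0,0,0,0],[0,-1,0,0,0,0],[0,-1,0,0,0,0],[0,-1,0,0,0,0],[0,-1,0,0,0,0],[0,-1,0,0,0,0],[0,-1,0,0,0,0],[0,-1,0,0,0,0],[0,-1,0,0,0,0],[0,-1,0,0,0,0]], jaw=-1)

```text
clock: 2.87
position: [0.2933, -0.3715, 0.2256]
eef_rot: [0.984, -0.18, 0.0, -0.0]
ft_force: [0.8, -0.1, 0.3]
width: 0.007
grasp_force: 0.0
```

Call:
play_rows(rows=[[0,-1,0,0,0,0],[0,-1,0,0,0,0],[0,-1,0,0,0,0],[0,-1,0,0,0,0],[0,-1,0,0,0,0],[0,-1,0,0,0,0],[0,-1,0,0,0,0],[0,-1,0,0,0,0],[0,-1,0,0,0,0],[0,-1,0,0,0,0],[0,-1,0,0,0,0],[0,-1,0,0,0,0],[0,-1,0,0,0,0],[0,-1,0,0,0,0],[0,-1,0,0,0,0],[0,-1,0,0,0,0],[0,-1,0,0,0,0],[0,-0.5,0,0,0,0],[0,0,0,0,0,0],[0,0,0,0,0,0]])

```text
clock: 4.53
position: [0.4486, 0.0358, 0.2255]
eef_rot: [0.984, -0.18, -0.0, 0.0]
ft_force: [-0.4, -0.2, -0.3]
width: 0.007
grasp_force: 0.0
```

Call:
play_rows(rows=[[-0.22,-1,0,0,0,0],[0,-1,0,0,0,0],[0,-1,0,0,0,0],[0,-1,0,0,0,0],[0,-1,0,0,0,0],[0,-1,0,0,0,0],[0,-1,0,0,0,0],[0,-1,0,0,0,0],[0,-0.35,0,0,0,0],[0,0,0.5,0,0,0],[0,0,0.5,0,0,0],[0,0,0,0,0,0],[0,0,0,0,0,0]])

```text
clock: 5.62
position: [0.5172, 0.2305, 0.1984]
eef_rot: [0.983, -0.182, -0.002, 0.001]
ft_force: [0.7, -0.2, -0.2]
width: 0.006
grasp_force: 0.0
```

```bash
python3 - <<'E'
from workcell import ctrl
import cv2,numpy as np
s=ctrl.observe();print(s['position'],s['q'])
a=ctrl.get_image('wrist');cv2.imwrite('pics/w1.png',a['img'])
R=cv2.Rodrigues(np.zeros(3))[0]
from scipy.spatial.transform import Rotation as Ro
T=np.eye(4);T[:3,:3]=Ro.from_quat(s['eef_rot']).as_matrix();T[:3,3]=s['position'];T=T@a['T_tool_cam']
ex=np.array([.934,-.357,0]);ey=np.array([.357,.934,0]);c=np.array([.56,.2165,0])
for x,y in((-.065,-.1),(-.065,.1),(.065,-.1),(.065,.1),(-.045,0),(-.065,0)):
  p=np.linalg.inv(T)@np.r_[c+ex*x+ey*y+[0,0,.075],1]
  print(x,y,(p[0]/p[2]*a['fx']+a['cx']).round(),(p[1]/p[2]*a['fy']+a['cy']).round())
E
```

```text
[0.5172015  0.23048786 0.19839088] [ 3.24580603e-01 -3.91656996e-02  1.86499292e+00 -3.25207042e-04
  1.31988507e+00  2.26171966e+00]
-0.065 -0.1 396.0 227.0
-0.065 0.1 149.0 228.0
0.065 -0.1 412.0 55.0
0.065 0.1 132.0 55.0
-0.045 0 273.0 204.0
-0.065 0 273.0 228.0
```

View pics/w1.png

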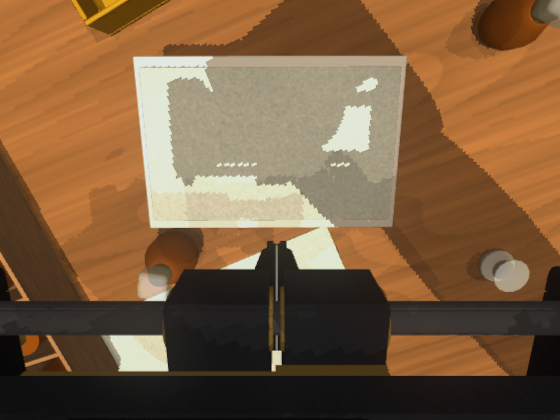

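The lid's corners in the wrist picture, (150,227), (393,227), (134,57) and (406,56), match the prediction to within a few pixels, so I descend.

Call:
play_rows(rows=[[0,0,1,0,0,0],[0,0,1,0,0,0],[0,0,1,0,0,0],[0,0,1,0,0,0],[0,0,0.2,0,0,0],[0,0,0.2,0,0,0],[0,0,0,0,0,0],[0,0,0,0,0,0]])

```text
clock: 6.33
position: [0.5197, 0.2324, 0.0925]
eef_rot: [0.983, -0.182, 0.001, -0.001]
ft_force: [-0.7, -0.9, 0.2]
width: 0.005
grasp_force: 0.0
```

Call:
play_rows(rows=[[0,0,0.1,0,0,0],[0,0,0.1,0,0,0],[0,0,0,0,0,0]])

```text
clock: 6.58
position: [0.5189, 0.2323, 0.0862]
eef_rot: [0.983, -0.181, 0.0, -0.0]
ft_force: [0.2, 0.3, 0.0]
width: 0.001
grasp_force: 0.2
```

Call:
play_rows(rows=[[0,0,0.08,0,0,0],[0,0,0.08,0,0,0],[0,0,0.06,0,0,0],[0,0,0,0,0,0],[0,0,0,0,0,0]])

```text
clock: 7.0
position: [0.5189, 0.2325, 0.0823]
eef_rot: [0.983, -0.181, 0.0, -0.0]
ft_force: [-4.7, -0.3, 9.7]
width: 0.004
grasp_force: 5.1
```

Call:
play_rows(rows=[[0,0,0.06,0,0,0],[0,0,0.06,0,0,0],[0,0,0,0,0,0],[0,0,0,0,0,0]])

```text
clock: 7.33
position: [0.5188, 0.2326, 0.0796]
eef_rot: [0.983, -0.181, -0.0, -0.0]
ft_force: [-6.1, -1.1, 11.3]
width: 0.004
grasp_force: 6.0
```

Call:
play_rows(rows=[[0,0,0.06,0,0,0],[0,0,0,0,0,0],[0,0,0,0,0,0]])

```text
clock: 7.58
position: [0.5188, 0.2327, 0.0793]
eef_rot: [0.983, -0.181, -0.0, -0.0]
ft_force: [-10.0, -2.9, 17.6]
width: 0.008
grasp_force: 8.9
```

Call:
play_rows(rows=[[0,0,-1,0,0,0],[0,0,-1,0,0,0],[0,0,-1,0,0,0],[0,0,-1,0,0,0],[0,0,-1,0,0,0],[0,0,0,0,0,0],[0,0,0,0,0,0],[0,0,0,0,0,0],[0,0,0,0,0,0],[0,0,0,0,0,0]])

```text
clock: 8.42
position: [0.5176, 0.2319, 0.1985]
eef_rot: [0.983, -0.181, -0.001, 0.001]
ft_force: [-0.2, 1.4, -0.5]
width: 0.004
grasp_force: 0.0
```

```bash
python3 - <<'E'
from workcell import ctrl
import cv2
a=ctrl.get_image('scene');cv2.imwrite('pics/s2.png',a['img'])
E
```

```text
(no output)
```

View pics/s2.png

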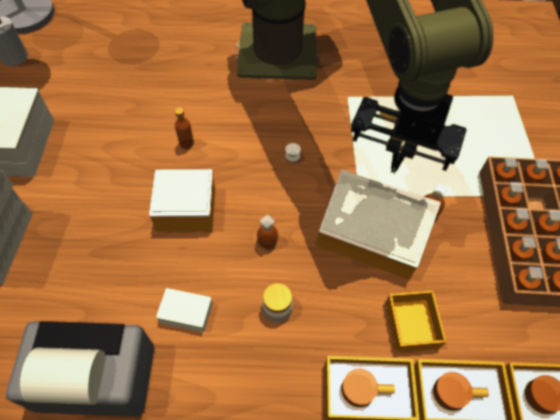

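The fingers are off the lid. Its front edge now runs from (340,172) to (440,205), higher than before, so I check the angle.

```bash
python3 - <<'E'
from h import *
ex=np.array([.934,-.357,0]);ey=np.array([.357,.934,0]);c=np.array([.56,.2165,.063])
for th in(0,.3,.55):
  for y in(-.1,.1):
    X=c+ex*(.063-.128*np.cos(th)-.012*0-.0-.012*-np.sin(th)*-1*-1)+ey*y+[0,0,.128*np.sin(th)+.012*np.cos(th)]
    print(th,y,pr('s',X).round())
E
```

```text
0 -0.1 [340. 178.]
0 0.1 [434. 210.]
0.3 -0.1 [341. 171.]
0.3 0.1 [438. 204.]
0.55 -0.1 [340. 169.]
0.55 0.1 [440. 202.]
```

Call:
play_rows(rows=[[-0.8,0,0,0,0,0],[-0.8,0,0,0,0,0],[0,0,0,0,0,0],[0,0,1,0,0,0],[0,0,1,0,0,0],[0,0,1,0,0,0],[0,0,0,0,0,0],[0,0,0,0,0,0]])

```text
clock: 9.13
position: [0.4803, 0.2458, 0.1238]
eef_rot: [0.983, -0.182, -0.002, 0.001]
ft_force: [-0.0, -0.4, -0.4]
width: 0.01
grasp_force: 0.0
```

Call:
play_rows(rows=[[0.4,0,0,0,0,0],[0.4,0,0,0,0,0],[0.4,0,0,0,0,0],[0.3,0,0,0,0,0],[0.3,0,0,0,0,0],[0,0,0,0,0,0]])

```text
clock: 9.63
position: [0.5055, 0.2383, 0.128]
eef_rot: [0.983, -0.183, -0.027, -0.003]
ft_force: [-70.7, 23.9, 42.8]
width: 0.004
grasp_force: 38.5
```

The vertical finger was jammed by friction at the edge. I back off, start lower, and push while rising faster than the edge does.

Call:
play_rows(rows=[[-0.5,0,0,0,0,0],[-0.5,0,0,0,0,0],[-0.2,0,0,0,0,0],[0,0,0.6,0,0,0],[0,0,0.6,0,0,0],[0,0,0,0,0,0],[0,0,0,0,0,0]])

```text
clock: 10.22
position: [0.4961, 0.2405, 0.0957]
eef_rot: [0.983, -0.182, 0.0, 0.0]
ft_force: [-0.7, 0.3, 0.4]
width: 0.006
grasp_force: 0.0
```

Call:
play_rows(rows=[[0.3,0,-0.1,0,0,0],[0.2,0,-0.2,0,0,0],[0.15,0,-0.3,0,0,0],[0.15,0,-0.3,0,0,0],[0.15,0,-0.3,0,0,0]])

```text
clock: 10.63
position: [0.5184, 0.2324, 0.1269]
eef_rot: [0.983, -0.182, 0.0, -0.0]
ft_force: [-2.2, 0.5, -0.6]
width: 0.007
grasp_force: 0.9
```

Call:
play_rows(rows=[[0.2,0,-0.22,0,0,0],[0.2,0,-0.22,0,0,0],[0.2,0,-0.2,0,0,0],[0.2,0,-0.18,0,0,0],[0.2,0,-0.16,0,0,0]])

```text
clock: 11.05
position: [0.5414, 0.2235, 0.1507]
eef_rot: [0.983, -0.182, 0.0, -0.0]
ft_force: [-1.1, 0.8, -1.3]
width: 0.008
grasp_force: 0.8
```

Call:
play_rows(rows=[[0.25,0,-0.15,0,0,0],[0.25,0,-0.12,0,0,0],[0.25,0,-0.1,0,0,0],[0.25,0,-0.08,0,0,0],[0,0,0,0,0,0]])

```text
clock: 11.47
position: [0.5661, 0.2144, 0.1625]
eef_rot: [0.983, -0.182, 0.001, -0.0]
ft_force: [0.3, 0.2, 0.3]
width: 0.004
grasp_force: 0.0
```

```bash
python3 - <<'E'
from workcell import ctrl
import cv2
a=ctrl.get_image('scene');cv2.imwrite('pics/s3.png',a['img'])
E
```

```text
(no output)
```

View pics/s3.png

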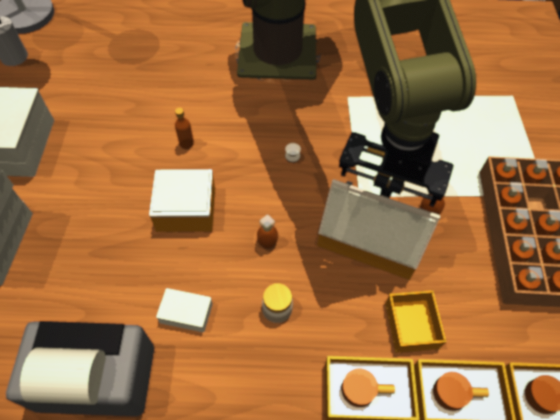

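The lid is rising ahead of the fingers, its top edge from (335,185) to (437,205), and the other things have not moved. I keep pushing.

Call:
play_rows(rows=[[0.25,0,-0.06,0,0,0],[0.25,0,-0.05,0,0,0],[0.25,0,-0.04,0,0,0],[0.25,0,-0.03,0,0,0],[0.25,0,0,0,0,0],[0.2,0,0,0,0,0],[0.15,0,0,0,0,0],[0.1,0,0,0,0,0],[0,0,0,0,0,0]])

```text
clock: 12.27
position: [0.6044, 0.1992, 0.1656]
eef_rot: [0.983, -0.182, 0.0, 0.0]
ft_force: [0.4, -0.6, 0.0]
width: 0.007
grasp_force: 0.0
```

Call:
play_rows(rows=[[-0.5,0,0,0,0,0],[-1,0,0,0,0,0],[-1,0,0,0,0,0],[-0.5,0,-0.5,0,0,0],[0,0,-1,0,0,0],[0,0,0,0,0,0],[0,0,0,0,0,0]])

```text
clock: 12.85
position: [0.534, 0.227, 0.2052]
eef_rot: [0.983, -0.181, 0.002, -0.001]
ft_force: [0.0, 0.3, 0.1]
width: 0.005
grasp_force: 0.0
```

```bash
python3 - <<'E'
from workcell import ctrl
from h import *
a=ctrl.get_image('scene');cv2.imwrite('pics/s4.png',a['img'])
ex=np.array([.934,-.357,0]);ey=np.array([.357,.934,0]);c=np.array([.56,.2165,.063])
for th in(1.2,1.35,1.5,1.6):
  print(th,[pr('s',c+ex*(.063-.128*np.cos(th)+.012*np.sin(th))+ey*y+[0,0,.128*np.sin(th)+.012*np.cos(th)]).round() for y in(-.1,.1)])
E
```

```text
1.2 [array([330., 181.]), array([438., 218.])]
1.35 [array([327., 188.]), array([437., 226.])]
1.5 [array([323., 196.]), array([434., 235.])]
1.6 [array([321., 202.]), array([432., 241.])]
```

View pics/s4.png

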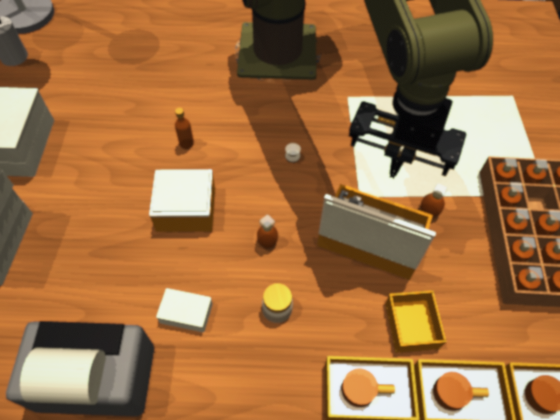

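The lid's top corners sit at (323,198) and (433,237), which is about 1.5 rad. The lid is upright, the fingers are clear, the small case is shut and the rest is unmoved.

```bash
python3 -c "
from workcell import ctrl
print(ctrl.job_done())"
```

```text
the job is handed in; nothing more can be done
None
```

I handed the job in with the wide case's lid standing at about 1.5 rad and the fingers clear of it; in the last picture the small case was shut and the bottles and boxes were where they started (the hand-in gave no verdict).

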